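Swap the battery cartridge of the cure monitor

TASK

The cure monitor on the bench has a spent battery cartridge (red band) held fully home in its bay by a push-push catch. Push it in once more so that the catch lets go and it springs out, lay it flat in the blue return tray, then load the charged cartridge (green band), wide head first, and push it in until the catch holds it. Let go of everything and leave the other things on the bench where they are.

Things in the scene. Friction and masses are not known exactly. Their poses are not given: they have to be found in the camera images.
- monitor: Cure monitor, fixed: grey box 150x100x50 mm (x, y, z), display on top. Origin: centre of the box's underside; +x points into the bay, away from the robot; z up. Mouth: the face at x = -75; bay 60 wide, z = 6 to 40. Black shelf 100 wide, level with the bay floor, runs out to x = -169. Black cheeks, 35 high, flare 20 mm out from the mouth's sides, 85 mm apart at the tips.
- bay_mouth (a point): Middle of the lower edge of the bay's mouth, on the bay floor; axes as the monitor's.
- carriage (a joint): Hidden spring carriage that the cartridge head pushes, along monitor x (m): 0 held by the catch, -0.030 sprung out, about +0.0105 end stop. Push to the stop and let go: from -0.030 it is then held at 0; from 0 it then springs out to -0.030, cartridge with it. Pushing takes about 4 N when out, 8 to 10 N near the stop (3 N more per 0.1 m/s); there the force climbs steeply: end at 15 to 20 N.
- spent_cartridge: Spent cartridge, red band, 140x56x30 mm, 0.12 kg. Origin: mid-length, on the underside; z up. The +x half is the black head, 70 long, 56 wide; the -x half the grey grip, 70 long, 28 wide, 30 high: grasp across it at about x = -45, or push its end face (x = -70). At the start it is home: origin in the mouth's plane, grip outside. Drawn back 70 mm from there, it is out of the bay.
- charged_cartridge: Charged cartridge, green band, otherwise as the spent one; lies upright on the bench. When the catch holds it, its origin lies in the plane of the mouth, in the middle, on the bay floor, its x axis along the monitor's.
- return_tray: Blue open tray, fixed, 200 x 120 mm outside, 26 mm high, walls and floor 4 to 5 mm thick. Origin: centre of its underside; x along its length, z up.
- masking_roll: Bystander, fixed: roll of tape lying flat, 107 mm across, 30 mm high.
- former_1: Bystander: cream half-round former, 34 x 72 x 37 mm.
- bore_block: Bystander: cream block with two bores, 40 x 66 x 28 mm.
- mix_cup_2: Bystander, fixed: white mixing cup, 63 mm across, 54 mm high.
- charged_head (a point): Centre of the charged cartridge's head end face (x = +70 mm, 15 mm above its underside). Held by the catch, it lies 70 mm inside the mouth.
- wound_tube: Black wound tube held in the jig at the left of the bench, fixed, up to about 0.1 m high. Its near end bends over the bench left of the monitor: cross it at 0.2 m height or more.

How it is judged:
On the way:
1. the catch is released and the spent cartridge has sprung out by over 20 mm, still in the bay (value of joint carriage below -0.022 m and x of spent_cartridge in the frame of monitor between -0.125 and -0.095 m), for 0.1 s.
At the end, for the whole second after the job is handed in: Carriage held within 4 mm of 0; charged cartridge home, head inwards (at most 8 mm out from its place, 5 mm off the middle, tilt and yaw under 0.12 rad); spent one flat, right way up, on the tray floor (origin within 60 mm along, 50 mm across, tilt under 0.1 rad, under 12 mm high); both at rest (value of joint carriage between -0.004 and 0.004 m and x of charged_cartridge in the frame of monitor above -0.083 m and y of charged_cartridge in the frame of monitor between -0.005 and 0.005 m and z of charged_cartridge in the frame of monitor below 0.012 m and angle between the x axis of charged_cartridge and the x axis of monitor, either way round below 0.12 rad and angle between charged_cartridge's own z axis and vertical below 0.12 rad and x of spent_cartridge in the frame of return_tray between -0.06 and 0.06 m and y of spent_cartridge in the frame of return_tray between -0.05 and 0.05 m and z of spent_cartridge in the frame of return_tray below 0.012 m and angle between spent_cartridge's own z axis and vertical below 0.1 rad and linear speed of each of spent_cartridge, charged_cartridge below 0.02 m/s and x of charged_head in the frame of monitor above -0.013 m); the robot touches nothing.
It fails at once if another thing on the bench is pushed over 30 mm from its place (distance of any of former_1, bore_block from where it was at the start of the episode above 0.03 m).
It also fails if it takes over 67 s, if anything falls off the work surface, if the arm or the gripper's body presses on something with over 40 N, if the wrist force passes 120 N, or if a joint passes its speed limit or range.

ROBOT

A 7-joint arm with a two-finger parallel gripper is mounted at the origin on a cart in front of the work surface, level with it; the furniture and walls round the work are solid. World frame = base frame: x ahead of the robot, y to its left, z up, the work surface at z = 0. Lengths are in m, angles in rad, forces in N, time in s.
With the tool pointing down it reaches from about 0.425 to 0.875 m from the base axis. Payload 8.4 kg.
Tool frame: the origin (TCP) lies on the centre line of the jaws, within the pads' length; the fingertips stand tip_reach ahead of it and the grasp point (between the pads) lies 3 mm ahead of it (tip_reach is the distance from the TCP to the fingertips, in m); z points along the fingers, y is the direction in which the jaws open and shut (so a half turn about z gives the same grasp; the last joint's range is limited). The gripper opens to 85 mm and grips with 20 to 120 N. Pads are 22 mm wide; open, the fingers measure 114 mm over their backs; the gripper's body (76 mm by 85 mm) begins 54 mm behind the grasp point. The pads swing forward as they close: fully open they stand 13 mm farther back than shut.
Start: joints at [-1.39, 0.333, 0.04, 1.465, -0.013, 1.343, -0.059], TCP at [0.18, 0.625, 0.253] pointing down, gripper open.
Joint ranges: [-2.58, 2.58], [-0.38, 2.09], [-1.3, 1.39], [0.25, 2.4], [-1.5, 4.64], [0.08, 2.09], [-2.65, 2.65]. Speed limits (rad/s): [2.22, 2.22, 2.79, 2.79, 3.14, 3.14, 3.14].

INTERFACE

Orientations are given as a rotation vector (axis times angle).
In Python, from station import get_obs, get_image, calibration, close_job, find_in, tip_of, tip_reach gives the robot as it stands. The module is installed in compiled form; this text tells all that it offers.
- The arm moves only by the shell command python3 -m jog 'ROWS' [OPENING] [FORCE]. ROWS is JSON, a list of rows, each a list of 6 numbers: the shift along the tool's x, y, z in cm, then the turn, a rotation vector about the tool's x, y, z in degrees. A call has 1 to 5 rows; each row is the pose to reach, as a shift and turn from the pose commanded when the call began, along the tool's axes at that moment; what a row does not reach only later rows make up. A row lasts 1/10 s, in which the tool goes at most 50 mm and 8.59 degrees, less where a joint would pass 70% of its speed; a pose out of reach is approached as far as the arm can. A call with a gripper value outside its range is refused whole. OPENING is the finger opening in cm, from 0 to 8.54, set as the call begins (- or left out, the last holds). The fingers move at their own pace and stop on an object; FORCE is the grip in N (left out, the last holds). Time passes only in rows, so rows that repeat a pose let the fingers close. It gives the time, the measured TCP pose, the force and the opening at its end, in the units of the state.
- get_obs(): the state, without advancing time (a new reading comes with each control period).
- get_image(name): name is "scene" or "side" or "wrist"; returns the picture (480x640x3 uint8, red, green, blue); there is no depth.
- calibration(name): a dict with "fx", "fy", "cx", "cy" (pixels), "dist" ([k1, k2, p1, p2, k3] as OpenCV has them; the pictures are not rectified), "pose" (4x4, takes a point from camera to world coordinates); the wrist camera has in their place "tool_from_camera" (4x4, takes a point from camera to tool coordinates, whose origin is the TCP and whose axes are the flange's). Camera axes: x right, y down, z forward; pixel columns grow to the right and rows downward; lengths in m; the calibration is good to about 2 mm. A picture is of the moment at which its call begins: read the wrist's pose just before it. calibration takes no time and is no camera call.
- close_job(): hands the job in, once; it reports no verdict.
Trained networks look in the newest picture that a camera, given by its name, has taken for a name from the list of things; names that differ only in an ending like _2 or _b are one class to them, and where a whole thing is asked for, a point or a joint stands for the part that bears it (a point fixed in the world has none). Each returns a list of dicts, best first, with "p" (0 to 1); they miss things now and then, are a little off and sometimes report something else, mostly with a low value. They report only what shows in the picture. A call takes as long as a camera call.
- find_in(name, camera): "uv" ([column, row] in pixels, amid what is visible of it).
- tip_of(name, camera): "uv" ([column, row] in pixels: a listed point, or the origin of a listed thing).
The state is a dict: "time_s": time; "joint_pos": joint angles; "qvel": joint speeds; "joint_torque": joint torques, N m; "ee_pos": TCP position; "orientation": TCP orientation; "contact_force": force on the tool from outside, world axes, zero at the start; "moment": the same for the moment, N m; "width": opening from 0.0 (shut) to 1.0 (fully open).
Only numpy, scipy, OpenCV 4.12 (cv2) and the standard library are available. Lean on these libraries where they do the work, as an engineer would, in place of code of your own. Each camera call takes 0.05 s, during which the arm holds its last target.

## Working session

There is one attempt and no reset: what is moved stays moved. The work goes in short steps, Python scripts to look and compute and a shell command to move; the robot and the scene stay as the last step left them, time stands still between calls to the robot, and variables do not carry over. Pictures are saved under pics/ and viewed, and the job is handed in when it is done.

```bash
mkdir -p pics
cat > h.py <<'E'
import numpy as np, cv2
from scipy.spatial.transform import Rotation as R
from station import get_obs,get_image,calibration,find_in,tip_of,tip_reach
def snap(n,f):
    o=get_obs(); im=get_image(n); cv2.imwrite('pics/'+f,im[:,:,::-1]); return o,im
def campose(n,o=None):
    c=calibration(n)
    if n=='wrist':
        T=np.eye(4);T[:3,:3]=R.from_rotvec(o['orientation']).as_matrix();T[:3,3]=o['ee_pos']
        return c,T@np.array(c['tool_from_camera'])
    return c,np.array(c['pose'])
def ray(n,uv,o=None):
    c,P=campose(n,o)
    K=np.array([[c['fx'],0,c['cx']],[0,c['fy'],c['cy']],[0,0,1]])
    p=cv2.undistortPoints(np.array([[uv]],float),K,np.array(c['dist']))[0,0]
    return P[:3,3],P[:3,:3]@np.array([p[0],p[1],1])
def onz(n,uv,z,o=None):
    a,d=ray(n,uv,o); return a+d*(z-a[2])/d[2]
def proj(n,X,o=None):
    c,P=campose(n,o);K=np.array([[c['fx'],0,c['cx']],[0,c['fy'],c['cy']],[0,0,1]])
    Q=np.linalg.inv(P); rv=cv2.Rodrigues(Q[:3,:3])[0]
    return cv2.projectPoints(np.array(X,float).reshape(-1,3),rv,Q[:3,3],K,np.array(c['dist']))[0][:,0]
E
python3 - <<'E'
from h import *
np.set_printoptions(precision=4,suppress=True)
o,_=snap('scene','s0.png'); 
names=['monitor','bay_mouth','spent_cartridge','charged_cartridge','return_tray','charged_head','masking_roll','former_1','bore_block','mix_cup_2','wound_tube']
zs=dict(bay_mouth=.006,spent_cartridge=.006,charged_head=.015)
for n in names:
    r=tip_of(n,'scene')
    print(n,[(round(x['p'],2),np.round(x['uv'],1),onz('scene',x['uv'],zs.get(n,0))[:2]) for x in r[:2]])
snap('side','d0.png')
for n in names[:6]:
    r=tip_of(n,'side')
    print(n,[(round(x['p'],2),np.round(x['uv'],1),onz('side',x['uv'],zs.get(n,0))[:2]) for x in r[:2]])
o=get_obs();print(o, tip_reach)
for n in ['scene','side']: print(calibration(n)['pose'])
print(calibration('wrist'))
E
```

```text
monitor [(0.9, array([330.9, 255.7]), array([0.6936, 0.1081])), (0.19, array([397. , 279.7]), array([ 0.7657, -0.1325]))]
bay_mouth [(0.76, array([312.9, 261.2]), array([0.6186, 0.118 ]))]
spent_cartridge [(0.56, array([316.1, 261.4]), array([0.6262, 0.1101])), (0.39, array([330.4, 254.6]), array([0.6908, 0.108 ]))]
charged_cartridge [(0.83, array([350.8, 317.1]), array([ 0.5192, -0.1647]))]
return_tray [(0.66, array([386.6, 341.9]), array([ 0.5213, -0.3086]))]
charged_head [(0.77, array([369.4, 307.5]), array([ 0.5806, -0.182 ]))]
masking_roll [(0.94, array([395.6, 282.1]), array([ 0.7525, -0.1381])), (0.45, array([285.9, 236. ]), array([0.6539, 0.3045]))]
former_1 [(0.62, array([287.4, 237.8]), array([0.6505, 0.2919]))]
bore_block [(0.49, array([307.4, 233.7]), array([0.7237, 0.2656])), (0.34, array([391.3, 341.7]), array([ 0.5322, -0.3169]))]
mix_cup_2 [(0.66, array([414.3, 300. ]), array([ 0.7283, -0.2381])), (0.61, array([395. , 340.5]), array([ 0.544 , -0.3206]))]
wound_tube [(0.69, array([349.9, 318.5]), array([ 0.5127, -0.1675])), (0.59, array([397.9, 281.1]), array([ 0.7623,
[... 1122 characters left out ...]
0208, -0.025 ]), 'width': 0.9965047509659793} 0.022
[[ 0.7499 -0.3699  0.5485 -0.4517]
 [-0.6614 -0.4364  0.61   -1.0473]
 [ 0.0138 -0.8202 -0.5719  1.1451]
 [ 0.      0.      0.      1.    ]]
[[-0.976  -0.1606  0.147   0.3688]
 [-0.2169  0.6582 -0.7209  1.1038]
 [ 0.019  -0.7355 -0.6773  1.009 ]
 [ 0.      0.      0.      1.    ]]
{'fx': 431.32239281343163, 'fy': 431.32239281343163, 'cx': 320.3137989158562, 'cy': 242.0075529032541, 'dist': array([-0.0261,  0.    ,  0.    ,  0.    ,  0.    ]), 'tool_from_camera': array([[-0.0004, -0.9512, -0.3085,  0.0785],
       [ 1.    , -0.    , -0.0013, -0.    ],
       [ 0.0012, -0.3085,  0.9512, -0.1207],
       [ 0.    ,  0.    ,  0.    ,  1.    ]])}
```

View pics/s0.png

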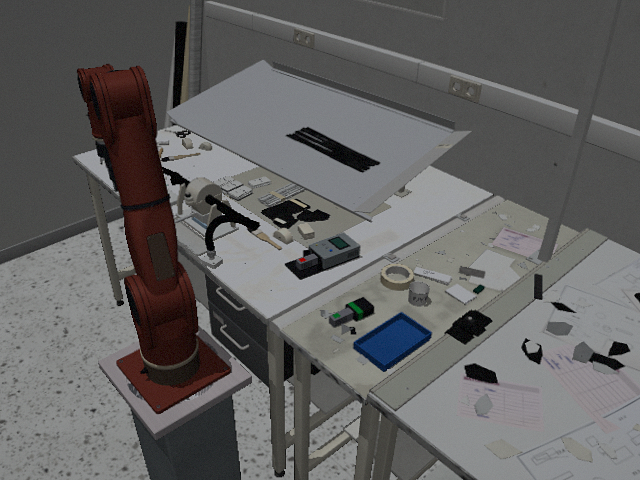

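View pics/d0.png

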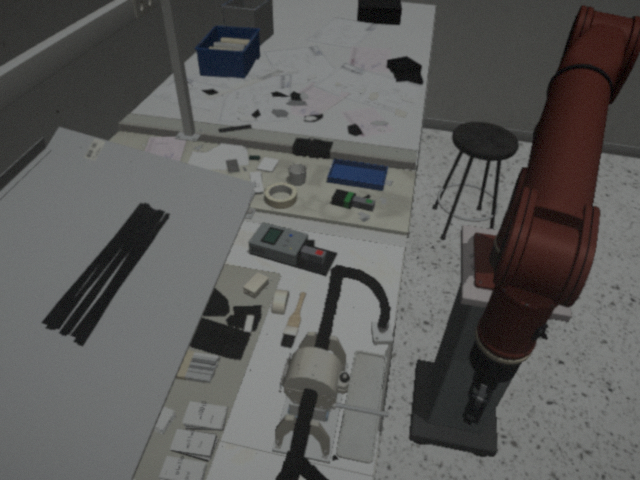

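The scene camera shows the monitor near (320,255) with the red-band cartridge in it. The charged cartridge is near (351,316), the blue tray near (392,342), and the arm is to the left. I'll move above the spent cartridge, staying above 0.23 m.

```bash
python3 -m jog '[[-25,-18,0,0,0,-3],[-25,-18,0,0,0,-3],[-25,-18,0,0,0,-3],[-25,-18,0,0,0,-3],[-25,-18,0,0,0,-3]]' 6; python3 -c "
from h import *
print(R.from_rotvec(get_obs()['orientation']).as_matrix().round(3))"
```

```text
time_s: 1.45
ee_pos: [0.3352, 0.4265, 0.2535]
orientation: [0.357, 3.121, 0.001]
contact_force: [1.0, 1.0, 0.2]
width: 0.702
[[-0.974  0.226  0.   ]
 [ 0.226  0.974  0.001]
 [-0.     0.001 -1.   ]]
```

```bash
python3 -m jog '[[-15,-12,0,0,0,-2],[-15,-12,0,0,0,-2],[-15,-12,0,0,0,-2],[-20,-16,0,0,0,-4],[-25,-19.5,0,0,0,-4]]'
python3 -c "
from h import *
print(R.from_rotvec(get_obs()['orientation']).as_matrix().round(3))"
```

```text
time_s: 1.95
ee_pos: [0.4913, 0.2313, 0.2538]
orientation: [0.245, 3.131, 0.001]
contact_force: [0.6, 1.2, 0.0]
width: 0.706
[[-0.988  0.156  0.001]
 [ 0.156  0.988  0.001]
 [-0.     0.001 -1.   ]]
```

```bash
python3 -m jog '[[-5,-4.5,0,0,0,0],[-9.5,-8.8,0,0,0,0],[-9.5,-8.8,0,0,0,0],[-9.5,-8.8,0,0,0,0]]'
python3 - <<'E'
from h import *
np.set_printoptions(precision=4,suppress=True)
o,_=snap('wrist','w1.png'); print(o['ee_pos'],o['orientation'],o['time_s'])
for n,z in [('monitor',0),('bay_mouth',.006),('spent_cartridge',.006)]:
    for x in tip_of(n,'wrist')[:2]: print(n,round(x['p'],2),np.round(x['uv'],1),onz('wrist',x['uv'],z,o))
E
```

```text
time_s: 2.35
ee_pos: [0.5726, 0.126, 0.2535]
orientation: [0.259, 3.129, -0.003]
contact_force: [0.1, 0.6, -0.2]
width: 0.705
[0.5726 0.126  0.2535] [ 0.2588  3.1295 -0.0031] 2.35
monitor 0.83 [312.7 322.2] [0.6947 0.0971 0.    ]
spent_cartridge 0.97 [314.4 251.1] [0.6207 0.1115 0.006 ]
```

View pics/w1.png

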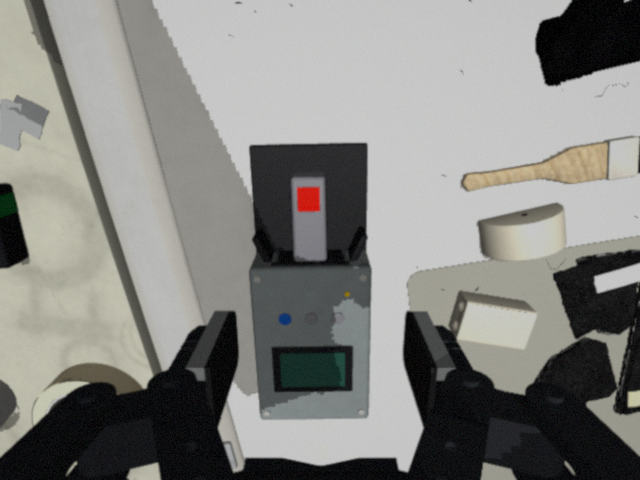

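The wrist view (image down points away from the robot) shows the grip from (308,178) to (311,260). The shelf's near edge is at row 145, and the monitor top runs from (249,265) to (369,417). Next I'll measure these in the world frame.

Run:
```python
from h import *
np.set_printoptions(precision=4,suppress=True)
o=get_obs()
Rm=R.from_rotvec(o['orientation']).as_matrix()
print(Rm)
for nm,uv,z in [('shL',(250,146),.006),('shR',(367,144),.006),('bxNL',(249,265),.05),('bxNR',(370,264),.05),('bxFL',(261,418),.05),('bxFR',(369,417),.05),('gL',(292,178),.036),('gR',(325,178),.036),('gbL',(296,260),.036),('gbR',(327,260),.036)]:
    print(nm,onz('wrist',uv,z,o)[:2])
```

```text
[[-0.9879  0.1552 -0.0005]
 [ 0.1552  0.9879  0.0005]
 [ 0.0005  0.0004 -1.    ]]
shL [0.5172 0.0809]
shR [0.5308 0.178 ]
bxNL [0.6061 0.0686]
bxNR [0.6203 0.1648]
bxFL [0.7545 0.0483]
bxFR [0.7687 0.146 ]
gL [0.5445 0.1138]
gR [0.5486 0.1394]
gbL [0.6127 0.105 ]
gbR [0.6167 0.1306]
```

```bash
python3 -m jog '[[0.2,-0.3,5,0,0,-1],[0.2,-0.3,10,0,0,-1],[0.2,-0.3,13,0,0,-1],[0.2,-0.3,16,0,0,-1],[0.2,-0.3,16,0,0,-1]]'
python3 - <<'E'
from h import *
np.set_printoptions(precision=4,suppress=True)
o,_=snap('wrist','w2.png'); print(o['ee_pos'],o['orientation'],o['time_s'])
print(R.from_rotvec(o['orientation']).as_matrix())
E
```

```text
time_s: 3.05
ee_pos: [0.5646, 0.1297, 0.0896]
orientation: [-0.216, -3.128, 0.004]
contact_force: [-0.2, 0.4, 1.3]
width: 0.706
[0.5646 0.1297 0.0896] [-0.2156 -3.1277  0.0038] 3.05
[[-0.9905  0.1372 -0.0066]
 [ 0.1372  0.9905 -0.002 ]
 [ 0.0063 -0.0029 -1.    ]]
```

View pics/w2.png

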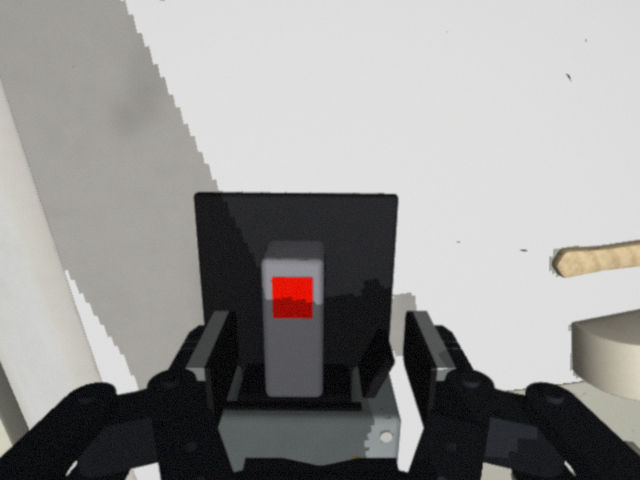

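```bash
python3 -m jog '[[0,0,0,0,0,0],[0,0,0,0,0,0]]'
python3 - <<'E'
from h import *
np.set_printoptions(precision=4,suppress=True)
o,_=snap('wrist','w3.png'); print(o['ee_pos'],o['orientation'],o['time_s'],o['qvel'])
print(R.from_rotvec(o['orientation']).as_matrix())
for nm,uv,z in [('shL',(195,194),.006),('shR',(397,195),.006),('gL',(262,262),.036),('gR',(324,261),.036),('gbL',(266,395),.036),('gbR',(323,395),.036)]:
    print(nm,onz('wrist',uv,z,o)[:2])
E
```

```text
time_s: 3.3
ee_pos: [0.5691, 0.1294, 0.0954]
orientation: [0.219, 3.131, 0.002]
contact_force: [0.8, -0.0, 0.8]
width: 0.698
[0.5691 0.1294 0.0954] [0.2188 3.1312 0.0024] 3.3 [ 0.0035  0.0006  0.0016  0.0043 -0.0007 -0.0028  0.0024]
[[-0.9903  0.1391  0.0028]
 [ 0.1391  0.9903  0.0013]
 [-0.0026  0.0017 -1.    ]]
shL [0.5255 0.0727]
shR [0.54   0.1716]
gL [0.5549 0.1049]
gR [0.5582 0.1323]
gbL [0.6249 0.094 ]
gbR [0.6288 0.1221]
```

View pics/w3.png

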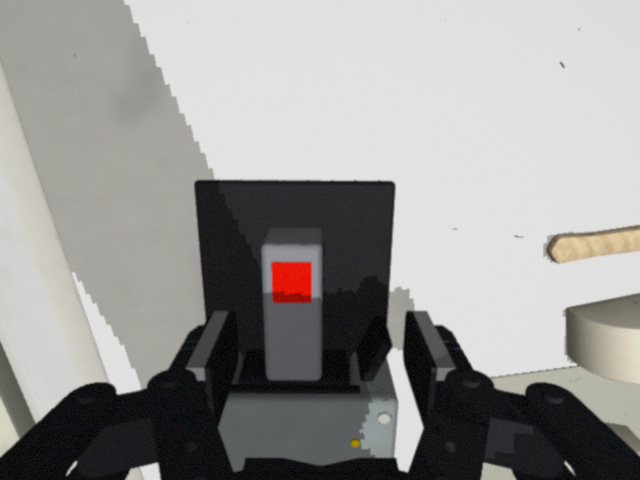

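Run:
```python
from h import *
np.set_printoptions(precision=4,suppress=True)
o=get_obs();print(o['ee_pos'],o['orientation'],o['time_s'],o['qvel'])
Rm=R.from_rotvec(o['orientation']).as_matrix()
for nm,uv,z in [('shL',(195,182),.006),('shR',(394,182),.006),('gL',(262,245),.036),('gR',(322,245),.036),('gbL',(266,378),.036),('gbR',(321,378),.036),('bxN',(222,394),.05),('bxNR',(392,393),.05)]:
    p=onz('wrist',uv,z,o); print(nm,p[:2],Rm.T@(p-o['ee_pos']))
```

```text
[0.569  0.1293 0.0952] [0.2193 3.1314 0.0023] 3.35 [ 0.0032  0.004  -0.0004  0.0079 -0.0022 -0.0048  0.0017]
shL [0.5195 0.0739] [ 0.0415 -0.0618  0.089 ]
shR [0.5332 0.1705] [0.0414 0.0357 0.0892]
gL [0.5468 0.1063] [ 0.0189 -0.026   0.0591]
gR [0.5505 0.1324] [0.0189 0.0004 0.0592]
gbL [0.6148 0.0957] [-0.0499 -0.027   0.0593]
gbR [0.6185 0.1224] [-0.0499 -0.      0.0594]
bxN [0.6109 0.0775] [-0.0486 -0.0455  0.0453]
bxNR [0.6212 0.1548] [-0.0481  0.0325  0.0454]
```

```bash
python3 -m jog '[[-0.4,-1.3,2,0,0,0],[-0.4,-1.3,4,0,0,0],[-0.4,-1.3,5.3,0,0,0],[-0.4,-1.3,6.1,0,0,0],[-0.4,-1.3,6.1,0,0,0]]'
python3 - <<'E'
from h import *
np.set_printoptions(precision=4,suppress=True)
o,_=snap('wrist','w4.png'); print(o['ee_pos'],o['orientation'],o['contact_force'])
E
```

```text
time_s: 3.85
ee_pos: [0.5698, 0.1155, 0.0318]
orientation: [-0.219, -3.133, 0.0]
contact_force: [-0.1, -0.0, -0.3]
width: 0.703
[0.5698 0.1155 0.0318] [-0.2192 -3.133   0.0005] [-0.0526 -0.0388 -0.2771]
```

View pics/w4.png

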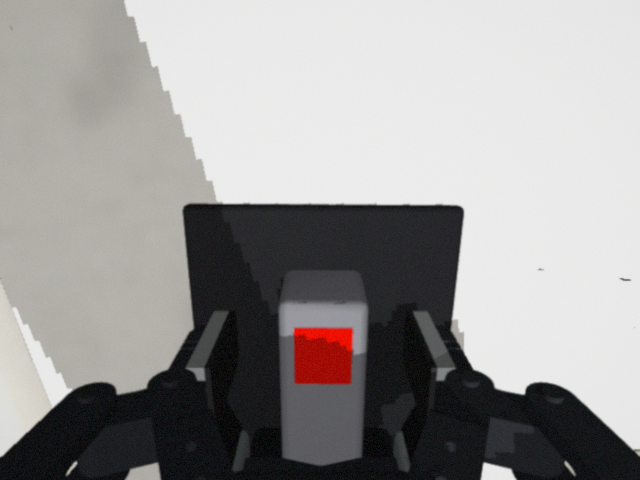

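```bash
python3 -c "
import station;print(station.tip_reach)"; python3 -m jog '[[0,0,-0.2,0,0,0],[0,0,-0.2,0,0,0],[0,0,-0.2,0,0,0],[0,0,-0.2,0,0,0],[0,0,-0.2,0,0,0]]' 2.0 60
```

```text
0.022
time_s: 4.4
ee_pos: [0.5709, 0.1156, 0.0354]
orientation: [0.22, 3.132, 0.001]
contact_force: [-0.6, 0.2, 6.4]
width: 0.314
```

```bash
python3 -m jog '[[-0.3,0,0,0,0,0],[-0.6,0,0,0,0,0]]'; python3 -m jog '[[-0.2,0,0,0,0,0],[-0.4,0,0,0,0,0]]'
```

```text
time_s: 4.6
ee_pos: [0.5758, 0.1149, 0.0354]
orientation: [-0.22, -3.133, -0.002]
contact_force: [-7.0, 0.9, 12.0]
width: 0.314
time_s: 4.8
ee_pos: [0.5798, 0.1144, 0.0354]
orientation: [-0.22, -3.133, -0.002]
contact_force: [-8.0, 0.2, 12.3]
width: 0.315
```

```bash
python3 -m jog '[[-0.2,0,0,0,0,0],[-0.2,0,0,0,0,0]]'; python3 -m jog '[[-0.15,0,-0.05,0,0,0],[-0.15,0,-0.05,0,0,0]]'
```

```text
time_s: 5.0
ee_pos: [0.5821, 0.1141, 0.0354]
orientation: [-0.22, -3.134, -0.002]
contact_force: [-4.4, 0.1, 9.8]
width: 0.31
time_s: 5.2
ee_pos: [0.5826, 0.114, 0.0354]
orientation: [-0.22, -3.132, -0.001]
contact_force: [-7.7, 1.3, 8.9]
width: 0.313
```

```bash
python3 -m jog '[[-0.15,0,0,0,0,0],[-0.15,0,0,0,0,0]]'; python3 -m jog '[[-0.15,0,0,0,0,0],[-0.15,0,0,0,0,0]]';python3 - <<'E'
from h import *
o,_=snap('wrist','w5.png')
E
```

```text
time_s: 5.4
ee_pos: [0.5828, 0.1141, 0.0354]
orientation: [-0.219, -3.129, -0.002]
contact_force: [-13.1, 0.9, 16.5]
width: 0.313
time_s: 5.6
ee_pos: [0.5834, 0.1142, 0.0351]
orientation: [-0.219, -3.127, -0.002]
contact_force: [-17.0, 2.3, 16.8]
width: 0.309
```

View pics/w5.png

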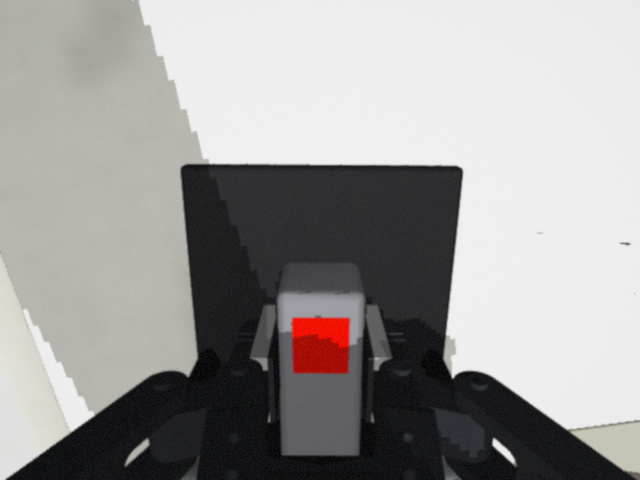

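```bash
python3 -m jog '[[1,0,0,0,0,0],[2,0,0,0,0,0],[3,0,0,0,0,0],[4,0,0,0,0,0],[4.7,0,0,0,0,0]]'; python3 -m jog '[[0,0,0,0,0,0],[0,0,0,0,0,0],[0,0,0,0,0,0]]';python3 - <<'E'
from h import *
o,_=snap('wrist','w6.png')
E
```

```text
time_s: 6.15
ee_pos: [0.5394, 0.1197, 0.0352]
orientation: [0.22, 3.133, 0.001]
contact_force: [0.4, 0.5, 3.9]
width: 0.316
time_s: 6.45
ee_pos: [0.54, 0.1197, 0.0351]
orientation: [0.22, 3.134, 0.0]
contact_force: [-1.0, 1.2, 6.1]
width: 0.314
```

View pics/w6.png

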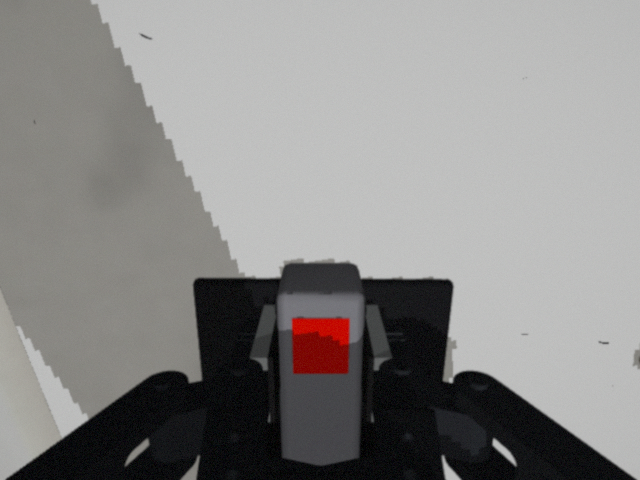

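The cartridge came back with no resistance. To confirm the carriage followed it, I'll nudge it in slightly: about 4 N of resistance means the carriage is out.

```bash
python3 -m jog '[[-0.3,0,0,0,0,0],[-0.6,0,0,0,0,0],[-0.6,0,0,0,0,0],[-0.6,0,0,0,0,0]]'; python3 -m jog '[[0.3,0,0,0,0,0],[0.6,0,0,0,0,0],[0.6,0,0,0,0,0],[0.6,0,0,0,0,0]]'
```

```text
time_s: 6.9
ee_pos: [0.5459, 0.1188, 0.0352]
orientation: [0.22, 3.134, 0.0]
contact_force: [-1.9, 0.3, 7.2]
width: 0.316
time_s: 7.3
ee_pos: [0.54, 0.1196, 0.0351]
orientation: [0.22, 3.134, 0.0]
contact_force: [-0.7, -0.0, 6.3]
width: 0.313
```

```bash
python3 -m jog '[[-0.5,0,0,0,0,0],[-1.0,0,0,0,0,0],[-1.5,0,0,0,0,0],[-1.5,0,0,0,0,0]]'; python3 -m jog '[[-0.5,0,0,0,0,0],[-0.5,0,0,0,0,0]]';  python3 -m jog '[[-0.5,0,0,0,0,0],[-0.5,0,0,0,0,0]]'
```

```text
time_s: 7.7
ee_pos: [0.5549, 0.1176, 0.0352]
orientation: [-0.22, -3.134, -0.0]
contact_force: [-1.9, 1.3, 7.6]
width: 0.312
time_s: 7.9
ee_pos: [0.5597, 0.1169, 0.0352]
orientation: [-0.22, -3.133, -0.0]
contact_force: [-3.3, 0.5, 8.7]
width: 0.318
time_s: 8.1
ee_pos: [0.5645, 0.1162, 0.0352]
orientation: [-0.22, -3.133, -0.0]
contact_force: [-2.5, -0.1, 9.5]
width: 0.312
```

```bash
python3 -m jog '[[0,0,-0.1,0,0,0],[0,0,-0.1,0,0,0],[0,0,-0.1,0,0,0]]'; python3 -m jog '[[-0.3,0,-0.1,0,0,0],[-0.6,0,-0.1,0,0,0]]';  python3 -m jog '[[-0.2,0,0,0,0,0],[-0.4,0,0,0,0,0]]'; python3 -m jog '[[-0.2,0,0,0,0,0],[-0.4,0,0,0,0,0]]'
```

```text
time_s: 8.4
ee_pos: [0.5637, 0.1161, 0.0352]
orientation: [-0.22, -3.132, 0.001]
contact_force: [-3.6, 0.9, -0.6]
width: 0.318
time_s: 8.6
ee_pos: [0.5694, 0.1151, 0.0361]
orientation: [-0.22, -3.131, 0.001]
contact_force: [-5.2, 0.7, -1.2]
width: 0.314
time_s: 8.8
ee_pos: [0.5739, 0.1145, 0.0363]
orientation: [-0.22, -3.132, 0.001]
contact_force: [-4.8, 1.6, -1.2]
width: 0.316
time_s: 9.0
ee_pos: [0.5783, 0.1139, 0.0366]
orientation: [-0.22, -3.133, 0.0]
contact_force: [-5.3, 0.6, -1.1]
width: 0.316
```

```bash
python3 -m jog '[[0.5,0,0,0,0,0],[1,0,0,0,0,0],[1.5,0,0,0,0,0],[2,0,0,0,0,0],[2,0,0,0,0,0]]'
python3 - <<'E'
from h import *
for i in range(6):
    o=get_obs();get_image('wrist');print(o['ee_pos'].round(4),o['contact_force'].round(1))
E
python3 -m jog '[[0.5,0,0,0,0,0],[1,0,0,0,0,0],[1.5,0,0,0,0,0],[1.8,0,0,0,0,0],[1.8,0,0,0,0,0]]'
python3 - <<'E'
from h import *
for i in range(6):
    o=get_obs();get_image('wrist');print(o['ee_pos'].round(4),o['contact_force'].round(1))
E
```

```text
time_s: 9.5
ee_pos: [0.5583, 0.1171, 0.0371]
orientation: [0.219, 3.134, 0.001]
contact_force: [-0.8, 0.7, -1.0]
width: 0.313
[0.5583 0.1171 0.0371] [-0.8  0.7 -1. ]
[0.5587 0.1171 0.0371] [ 0.1  0.4 -1.2]
[0.5589 0.117  0.0371] [-0.6 -0.4 -0.4]
[0.559  0.1169 0.037 ] [-0.  -0.3 -1.5]
[0.559  0.1168 0.037 ] [ 0.2 -0.4 -1. ]
[0.559  0.1168 0.0369] [ 0.1  0.2 -1.1]
time_s: 10.3
ee_pos: [0.5403, 0.1196, 0.0368]
orientation: [-0.219, -3.134, -0.0]
contact_force: [0.8, 0.6, -0.8]
width: 0.316
[0.5403 0.1196 0.0368] [ 0.8  0.6 -0.8]
[0.5408 0.1195 0.0369] [ 0.1  0.4 -1.1]
[0.541  0.1194 0.0369] [-0.4 -1.4 -1.2]
[0.5411 0.1194 0.0369] [ 0.1 -0.6 -1.6]
[0.5411 0.1193 0.0369] [ 0.2 -0.  -1.5]
[0.5411 0.1193 0.0369] [ 0.6 -0.4 -1. ]
```

```bash
cat > rd.py <<'E'
from h import *
for i in range(3):
    o=get_obs();get_image('wrist');print(o['ee_pos'].round(4),o['contact_force'].round(1))
E
python3 -m jog '[[-0.5,0,0,0,0,0],[-1,0,0,0,0,0],[-1.5,0,0,0,0,0],[-2,0,0,0,0,0],[-2.7,0,0,0,0,0]]'; python3 rd.py
for i in 1 ; do python3 -m jog '[[-0.2,0,0,0,0,0],[-0.4,0,0,0,0,0]]'; python3 rd.py; python3 -m jog '[[-0.2,0,0,0,0,0],[-0.4,0,0,0,0,0]]'; python3 rd.py;  done
```

```text
time_s: 11.1
ee_pos: [0.5681, 0.1155, 0.0368]
orientation: [-0.22, -3.134, 0.0]
contact_force: [0.1, 0.4, -0.9]
width: 0.315
[0.5681 0.1155 0.0368] [ 0.1  0.4 -0.9]
[0.5693 0.1152 0.0369] [ 1.2 -1.2 -0. ]
[0.5687 0.1152 0.0369] [ 0.4  0.3 -0.7]
time_s: 11.45
ee_pos: [0.5715, 0.1151, 0.0368]
orientation: [-0.22, -3.134, -0.0]
contact_force: [-0.4, -0.7, -1.3]
width: 0.314
[0.5715 0.1151 0.0368] [-0.4 -0.7 -1.3]
[0.5718 0.1151 0.0368] [-1.5  0.3 -0.8]
[0.5717 0.115  0.0368] [-0.   0.1 -1.1]
time_s: 11.8
ee_pos: [0.5745, 0.1147, 0.0364]
orientation: [-0.22, -3.131, 0.0]
contact_force: [-4.8, 1.0, -0.2]
width: 0.316
[0.5745 0.1147 0.0364] [-4.8  1.  -0.2]
[0.575  0.1146 0.0365] [-3.5  1.7 -1.1]
[0.575  0.1146 0.0364] [-4.5  0.7 -1.2]
```

The catch is holding the carriage at 0, since resistance begins at about x=0.572. I'll push to the stop, retract, and this time check the spring force without going far in.

```bash
python3 -m jog '[[-0.2,0,0,0,0,0],[-0.4,0,0,0,0,0]]'; python3 -m jog '[[-0.2,0,0,0,0,0],[-0.4,0,0,0,0,0]]';  python3 -m jog '[[-0.2,0,0,0,0,0],[-0.2,0,0,0,0,0]]'; python3 -m jog '[[-0.2,0,0,0,0,0],[-0.2,0,0,0,0,0]]'
```

```text
time_s: 12.15
ee_pos: [0.5788, 0.114, 0.0365]
orientation: [-0.22, -3.132, 0.0]
contact_force: [-4.9, 0.7, -0.1]
width: 0.313
time_s: 12.35
ee_pos: [0.5828, 0.1134, 0.0365]
orientation: [-0.22, -3.132, 0.0]
contact_force: [-6.1, 0.6, -1.5]
width: 0.312
time_s: 12.55
ee_pos: [0.5832, 0.1133, 0.0358]
orientation: [-0.219, -3.129, 0.001]
contact_force: [-9.5, 1.2, 0.7]
width: 0.317
time_s: 12.75
ee_pos: [0.5835, 0.1134, 0.0353]
orientation: [-0.219, -3.126, 0.001]
contact_force: [-16.6, 2.3, 3.6]
width: 0.314
```

```bash
python3 rd.py
```

```text
[0.5835 0.1134 0.0353] [-16.6   2.3   3.6]
[0.5835 0.1134 0.0353] [-16.9   2.4   2.7]
[0.5835 0.1134 0.0353] [-15.9   2.6   3.4]
```

```bash
python3 -m jog '[[0.8,0,0,0,0,0],[1.6,0,0,0,0,0],[2.4,0,0,0,0,0],[3.2,0,0,0,0,0],[3.9,0,0,0,0,0]]'; python3 rd.py
```

```text
time_s: 13.4
ee_pos: [0.5486, 0.1183, 0.0371]
orientation: [0.22, 3.133, 0.0]
contact_force: [-1.5, -0.7, -0.9]
width: 0.317
[0.5486 0.1183 0.0371] [-1.5 -0.7 -0.9]
[0.5474 0.1186 0.0369] [-3.   0.4 -1.6]
[0.5477 0.1186 0.0368] [-2.4 -1.3 -1.2]
```

Static spring force is -2.4 N at -25 mm, where it read 0 earlier with the carriage latched, so the carriage is out. I'll hold here, then withdraw and lift.

```bash
python3 -m jog '[[0.4,0,0,0,0,0],[0.4,0,0,0,0,0],[0.4,0,0,0,0,0]]'; python3 rd.py; python3 -m jog '[[1.5,0,0,0,0,0],[3,0,0,0,0,0],[4.5,0,0,0,0,0],[6,0,0,0,0,0],[6,0,0,0,0,0]]'; python3 rd.py
```

```text
time_s: 13.85
ee_pos: [0.5446, 0.1189, 0.0367]
orientation: [-0.22, -3.133, 0.0]
contact_force: [-4.2, 1.0, -0.8]
width: 0.316
[0.5446 0.1189 0.0367] [-4.2  1.  -0.8]
[0.5446 0.1188 0.0367] [-3.2  1.  -1. ]
[0.5446 0.1188 0.0367] [-3.1  0.7 -0.4]
time_s: 14.5
ee_pos: [0.4848, 0.1274, 0.037]
orientation: [0.219, 3.134, 0.001]
contact_force: [-0.4, 0.6, -1.3]
width: 0.316
[0.4848 0.1274 0.037 ] [-0.4  0.6 -1.3]
[0.486  0.1274 0.0372] [ 0.5  0.1 -1.8]
[0.4866 0.1273 0.0373] [ 0.8 -0.2 -0.6]
```

```bash
python3 -m jog '[[0.5,0,-5,0,0,0],[0.5,0,-10,0,0,0],[0,-3,-14,0,0,0],[-3,-8,-16,0,0,0],[-5,-12,-16,0,0,0]]'; python3 -m jog '[[-2,-5,0,0,0,0],[-3,-10,0,0,0,0],[-4,-15,0,0,0,0],[-4,-20,0,0,0,0],[-4,-23,0,0,0,0]]';  python3 -m jog '[[0,-2,0,0,0,0],[0,-2,0,0,0,0],[0,-2,0,0,0,0],[0,-2,0,0,0,0]]'
python3 - <<'E'
from h import *
o,_=snap('wrist','w7.png');print(o['ee_pos'],o['orientation'],o['qvel'])
for n in ['return_tray','charged_cartridge','charged_head']:
    for x in tip_of(n,'wrist')[:2]: print(n,x, onz('wrist',x['uv'],0.015 if 'head' in n else 0,o))
E
```

```text
time_s: 15.15
ee_pos: [0.5189, 0.0065, 0.1999]
orientation: [0.216, 3.128, 0.004]
contact_force: [1.5, -0.6, -1.3]
width: 0.316
time_s: 15.65
ee_pos: [0.5233, -0.2309, 0.1969]
orientation: [0.225, 3.132, -0.004]
contact_force: [-0.0, 0.7, -0.8]
width: 0.315
time_s: 16.05
ee_pos: [0.5215, -0.245, 0.1963]
orientation: [0.218, 3.134, 0.0]
contact_force: [-0.2, -0.3, -0.8]
width: 0.317
[ 0.52151123 -0.24498892  0.19633918] [2.17725673e-01 3.13397173e+00 1.72381813e-04] [-0.01024651 -0.00638652 -0.00425367  0.00563768  0.00111872  0.00128644
 -0.00010716]
return_tray {'uv': [214.0, 231.0], 'p': 0.57} [ 0.52534811 -0.32844716  0.        ]
return_tray {'uv': [425.5, 279.6], 'p': 0.5} [ 0.58819033 -0.17025388  0.        ]
charged_cartridge {'uv': [424.1, 188.6], 'p': 0.65} [ 0.51475319 -0.16657873  0.        ]
charged_head {'uv': [425.7, 282.7], 'p': 0.83} [ 0.58392916 -0.1732923   0.015     ]
```

View pics/w7.png

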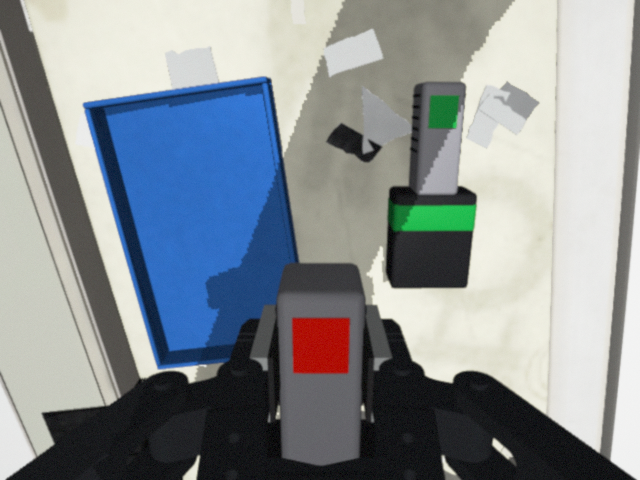

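The tray corners are at (85,103), (269,79) and (158,366). The charged cartridge's grip end is at (440,84) and its head end at (428,285). I'll convert these to world positions.

Run:
```python
from h import *
np.set_printoptions(precision=4,suppress=True)
o=get_obs();print(o['ee_pos'],o['orientation'])
Rm=R.from_rotvec(o['orientation']).as_matrix()
P={}
for nm,uv,z in [('tNL',(85,104),.026),('tNR',(269,78),.026),('tFL',(158,367),.026),('gL',(415,84),.03),('gR',(465,84),.03),('gbL',(411,190),.03),('gbR',(458,190),.03),('hL',(390,287),.03),('hR',(468,287),.03),('sL',(390,190),.03),('sR',(475,190),.03)]:
    p=onz('wrist',uv,z,o); P[nm]=p; print(nm,p[:2],(Rm.T@(p-o['ee_pos']))[:2])
e=P['tFL']-P['tNL']; w=P['tNR']-P['tNL'];print(np.linalg.norm(e),np.linalg.norm(w),np.degrees(np.arctan2(e[1],e[0])))
print('tray c',(P['tFL']+P['tNR'])/2)
g=(P['gL']+P['gR'])/2; s=(P['hL']+P['hR'])/2
for q in (s,(P['sL']+P['sR'])/2,(P['gbL']+P['gbR'])/2): print('yaw',np.degrees(np.arctan2(*(q-g)[1::-1])),np.linalg.norm(q-g))
```

```text
[ 0.5213 -0.245   0.1964] [0.2174 3.1339 0.0003]
tNL [ 0.4225 -0.386 ] [ 0.0784 -0.1533]
tNR [ 0.4241 -0.2647] [ 0.0935 -0.033 ]
tFL [ 0.6218 -0.3888] [-0.1194 -0.1285]
gL [ 0.4405 -0.1741] [0.0898 0.059 ]
gR [ 0.4447 -0.1429] [0.0899 0.0905]
gbL [ 0.5075 -0.1818] [0.0223 0.0607]
gbR [ 0.5119 -0.1503] [0.0224 0.0925]
hL [ 0.5765 -0.2022] [-0.0488  0.05  ]
hR [ 0.5844 -0.146 ] [-0.0489  0.1068]
sL [ 0.5056 -0.1958] [0.0223 0.0465]
sR [ 0.5135 -0.1388] [0.0224 0.104 ]
0.19937664649199366 0.12122654641152043 -0.8094384115809597
tray c [ 0.523  -0.3268  0.026 ]
yaw -6.442588456780474 0.1387634228783363
yaw -7.5277654722217875 0.0675007416748671
yaw -6.410497625545255 0.06752740774978698
```

```bash
python3 -m jog '[[2,-4.5,0,0,0,-4],[3.3,-8.8,0,0,0,-7],[3.3,-8.8,4,0,0,-7],[3.3,-8.8,8,0,0,-7],[3.3,-8.8,11,0,0,-7]]';  python3 -m jog '[[0,0,1,0,0,0],[0,0,1,0,0,0],[0,0,1,0,0,0],[0,0,1,0,0,0]]'
python3 - <<'E'
from h import *
o,_=snap('wrist','w8.png');print(o['ee_pos'],o['orientation'],o['contact_force'])
E
```

```text
time_s: 16.75
ee_pos: [0.4755, -0.3278, 0.0845]
orientation: [-0.028, -3.141, -0.001]
contact_force: [1.0, 0.4, -1.3]
width: 0.313
time_s: 17.15
ee_pos: [0.477, -0.329, 0.0782]
orientation: [0.028, 3.139, -0.002]
contact_force: [-0.3, -0.1, -0.5]
width: 0.314
[ 0.47696375 -0.32901666  0.0781973 ] [ 2.77630880e-02  3.13889001e+00 -1.72590696e-03] [-0.31315739 -0.0890225  -0.45386974]
```

View pics/w8.png

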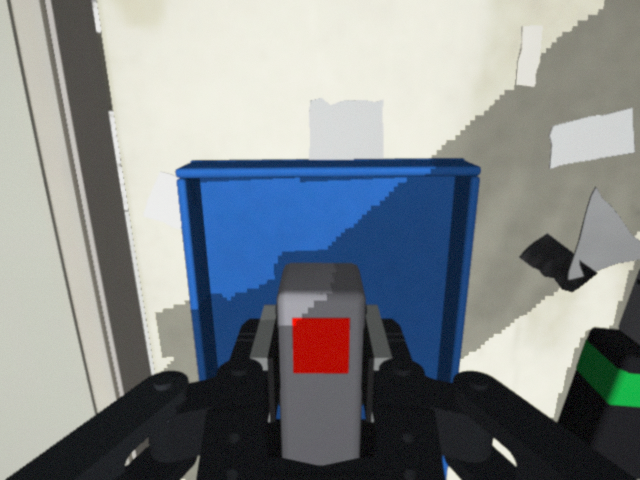

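It's centred in the tray, so I'll lower it until it touches.

```bash
python3 -m jog '[[0,0,1.5,0,0,0],[0,0,3,0,0,0],[0,0,3.9,0,0,0],[0,0,3.9,0,0,0]]'; python3 rd.py; python3 -m jog '[[0,0,0.2,0,0,0],[0,0,0.4,0,0,0],[0,0,0.4,0,0,0]]'; python3 rd.py
```

```text
time_s: 17.6
ee_pos: [0.4755, -0.3282, 0.0361]
orientation: [-0.028, -3.14, -0.001]
contact_force: [-0.7, 1.2, -1.0]
width: 0.313
[ 0.4755 -0.3282  0.0361] [-0.7  1.2 -1. ]
[ 0.4753 -0.3283  0.0362] [-0.3 -1.  -0.8]
[ 0.4753 -0.3283  0.0364] [ 0.5 -0.1 -1.8]
time_s: 18.05
ee_pos: [0.4772, -0.33, 0.0357]
orientation: [0.029, 3.138, -0.002]
contact_force: [-3.9, 1.8, 22.9]
width: 0.314
[ 0.4772 -0.33    0.0357] [-3.9  1.8 22.9]
[ 0.4771 -0.3299  0.0357] [-4.2  1.7 22.3]
[ 0.4771 -0.3299  0.0357] [-3.5  2.  23.1]
```

```bash
python3 -m jog '[[0,0,-0.35,0,0,0],[0,0,-0.35,0,0,0]]'; python3 -m jog '[[0,0,0,0,0,0],[0,0,0,0,0,0],[0,0,0,0,0,0],[0,0,0,0,0,0]]' 6; python3 -m jog '[[0,0,-3,0,0,0],[0,0,-7,0,0,0],[0,0,-11,0,0,0],[0,0,-15,0,0,0],[0,0,-15,0,0,0]]'
python3 - <<'E'
from h import *
o,_=snap('wrist','w9.png');print(o['ee_pos'],o['orientation'],o['contact_force'])
E
```

```text
time_s: 18.4
ee_pos: [0.476, -0.3285, 0.0371]
orientation: [0.028, 3.141, -0.0]
contact_force: [0.1, 0.4, -0.2]
width: 0.31
time_s: 18.8
ee_pos: [0.4758, -0.3285, 0.0367]
orientation: [-0.028, -3.141, 0.0]
contact_force: [-1.3, 0.0, -0.4]
width: 0.699
time_s: 19.3
ee_pos: [0.4779, -0.3304, 0.1922]
orientation: [0.029, 3.134, -0.005]
contact_force: [-0.2, -0.2, -0.2]
width: 0.7
[ 0.47790224 -0.33038037  0.19223988] [ 0.02893089  3.13379262 -0.00480439] [-0.16351562 -0.22150605 -0.23312931]
```

View pics/w9.png

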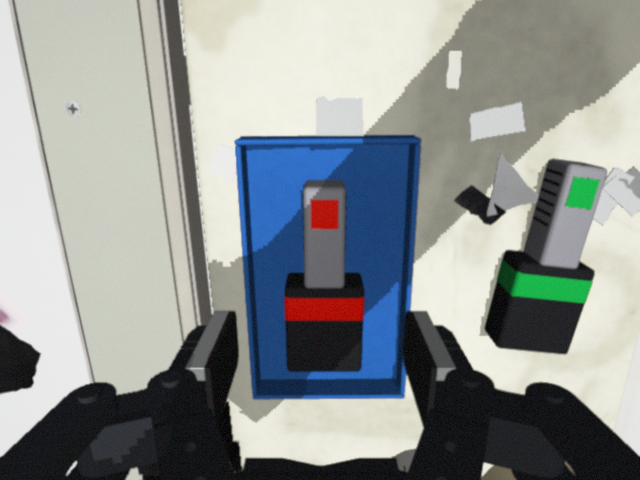

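The spent cartridge lies flat and centred in the tray, from (324,182) to (324,370). Now the charged one.

```bash
python3 -m jog '[[0.5,5,0,0,0,2],[1,10,0,0,0,4],[1.4,15,0,0,0,5.6],[1.4,17,4,0,0,5.6],[1.4,17,8,0,0,5.6]]'; python3 -m jog '[[0,0,2,0,0,0],[0,0,2,0,0,0],[0,0,2,0,0,0],[0,0,2,0,0,0]]'
python3 - <<'E'
from h import *
o,_=snap('wrist','w10.png');print(o['ee_pos'],o['orientation'],o['contact_force'])
E
```

```text
time_s: 19.85
ee_pos: [0.4656, -0.1537, 0.1057]
orientation: [0.172, 3.135, 0.004]
contact_force: [1.0, 1.6, -0.0]
width: 0.701
time_s: 20.25
ee_pos: [0.4656, -0.1587, 0.0879]
orientation: [0.183, 3.135, -0.0]
contact_force: [0.7, -0.3, 0.1]
width: 0.703
[ 0.4655592  -0.15870835  0.08788362] [ 1.82570674e-01  3.13489494e+00 -2.61480729e-04] [ 0.67618458 -0.29842972  0.05063428]
```

View pics/w10.png

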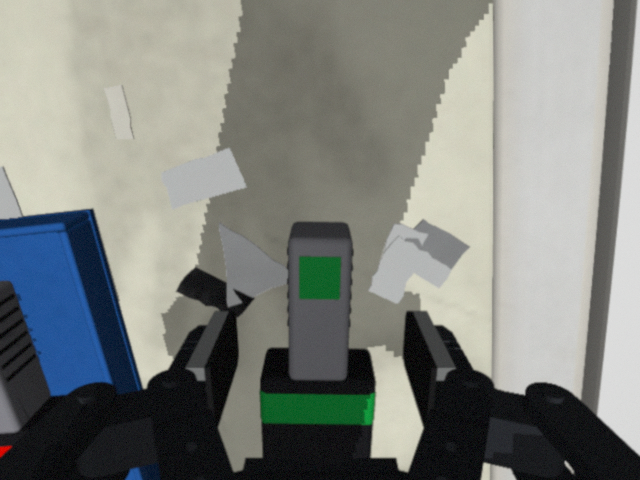

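```bash
python3 -m jog '[[-0.3,0,2,0,0,0],[-0.3,0,4,0,0,0],[-0.3,0,5.2,0,0,0],[-0.3,0,5.7,0,0,0],[-0.3,0,5.7,0,0,0]]'; python3 rd.py; python3 -m jog '[[0,0,0,0,0,0],[0,0,0,0,0,0],[0,0,0,0,0,0],[0,0,0,0,0,0],[0,0,0,0,0,0]]' 2 60; python3 rd.py
```

```text
time_s: 20.8
ee_pos: [0.4678, -0.1587, 0.03]
orientation: [-0.182, -3.136, 0.0]
contact_force: [0.2, -0.7, 0.1]
width: 0.702
[ 0.4678 -0.1587  0.03  ] [ 0.2 -0.7  0.1]
[ 0.4682 -0.1588  0.0304] [ 0.1 -0.3 -0. ]
[ 0.4684 -0.1589  0.0306] [ 0.5 -1.2 -0.8]
time_s: 21.45
ee_pos: [0.4683, -0.1587, 0.0304]
orientation: [0.182, 3.136, 0.0]
contact_force: [-0.8, 1.2, 6.1]
width: 0.316
[ 0.4683 -0.1587  0.0304] [-0.8  1.2  6.1]
[ 0.4683 -0.1587  0.0304] [-1.1 -0.1  6.4]
[ 0.4683 -0.1587  0.0304] [-1.4  1.1  6.6]
```

```bash
python3 -m jog '[[0,0,-5,0,0,0],[0,0,-10,0,0,0],[1,4,-12,0,0,1.3],[1,8,-12,0,0,1.3],[1.5,12,-12,0,0,1.3]]'
python3 - <<'E'
from h import *
o,_=snap('wrist','w11.png');print(o['ee_pos'],o['orientation'],o['contact_force'])
E
```

```text
time_s: 22.1
ee_pos: [0.4673, -0.0362, 0.1509]
orientation: [0.218, 3.132, 0.002]
contact_force: [0.8, 0.4, -1.7]
width: 0.318
[ 0.46732179 -0.03623477  0.15091796] [2.18255768e-01 3.13173634e+00 1.86410877e-03] [ 0.76326083  0.44369934 -1.69423735]
```

View pics/w11.png

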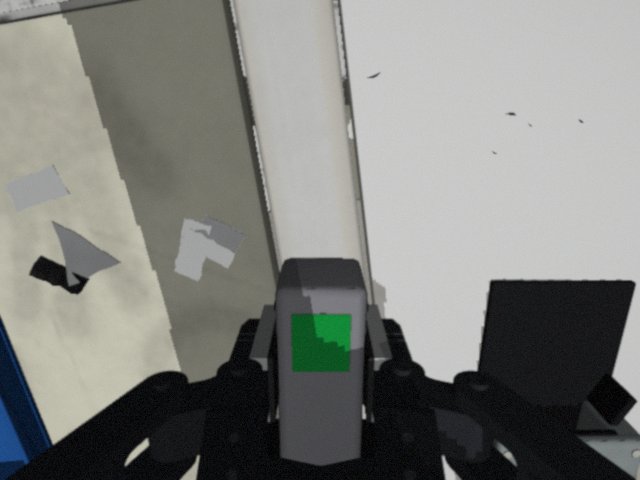

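```bash
python3 -m jog '[[0.5,5,0,0,0,0],[1,10,0,0,0,0],[1.2,14,0,0,0,0],[1.2,16.4,0,0,0,0],[1.2,16.4,0,0,0,0]]'; python3 -m jog '[[0,0,3,0,0,0],[0,0,6,0,0,0],[0,0,8,0,0,0],[0,0,8,0,0,0]]'
python3 - <<'E'
from h import *
o,_=snap('wrist','w12.png');print(o['ee_pos'],o['orientation'],o['contact_force'])
E
```

```text
time_s: 22.65
ee_pos: [0.4773, 0.1302, 0.1495]
orientation: [-0.208, -3.134, -0.0]
contact_force: [-0.6, -1.4, -1.8]
width: 0.315
time_s: 23.05
ee_pos: [0.4755, 0.1246, 0.0673]
orientation: [-0.219, -3.129, 0.005]
contact_force: [-0.8, -0.1, -0.0]
width: 0.317
[0.47554622 0.12456075 0.06734324] [-0.218551  -3.1293835  0.0051977] [-0.82962516 -0.12206332 -0.02380308]
```

View pics/w12.png

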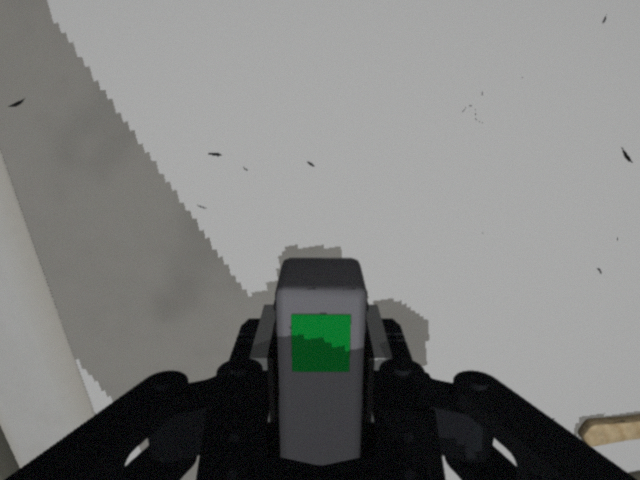

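Let it settle and read the true pose.

```bash
python3 -m jog '[[0,0,0,0,0,0],[0,0,0,0,0,0],[0,0,0,0,0,0]]'; python3 rd.py
python3 - <<'E'
from h import *
o=get_obs();m=R.from_rotvec(o['orientation']).as_matrix();print(m.round(4))
h=np.array([.5725,.1150,.0372]);print(m.T@(h-o['ee_pos']))
E
```

```text
time_s: 23.4
ee_pos: [0.4783, 0.1266, 0.0709]
orientation: [0.217, 3.133, 0.002]
contact_force: [0.5, -0.0, -1.4]
width: 0.318
[0.4783 0.1266 0.0709] [ 0.5 -0.  -1.4]
[0.4781 0.1266 0.0708] [ 0.1  0.6 -0.8]
[0.478  0.1266 0.0706] [-0.6  0.9 -1.2]
[[-9.904e-01  1.379e-01  7.000e-04]
 [ 1.379e-01  9.904e-01  5.000e-04]
 [-6.000e-04  6.000e-04 -1.000e+00]]
[-0.09530294  0.00161589  0.03325247]
```

```bash
python3 -m jog '[[0,0.15,1.6,0,0,0],[0,0.15,2.8,0,0,0],[0,0.15,3.2,0,0,0],[0,0.15,3.2,0,0,0],[0,0.15,3.2,0,0,0]]'; python3 rd.py; python3 -m jog '[[-0.5,0,0,0,0,0],[-1,0,0,0,0,0],[-1.5,0,0,0,0,0],[-2,0,0,0,0,0],[-2.5,0,0,0,0,0]]';python3 rd.py
```

```text
time_s: 24.05
ee_pos: [0.478, 0.1278, 0.0381]
orientation: [0.218, 3.134, -0.0]
contact_force: [-0.1, -0.4, -1.7]
width: 0.318
[0.478  0.1278 0.0381] [-0.1 -0.4 -1.7]
[0.4781 0.1279 0.0383] [-0.5  0.6 -0.7]
[0.4781 0.1279 0.0383] [-0.3  0.7 -0.7]
time_s: 24.7
ee_pos: [0.5031, 0.1243, 0.0379]
orientation: [0.218, 3.134, -0.0]
contact_force: [-0.2, -0.3, -2.1]
width: 0.316
[0.5031 0.1243 0.0379] [-0.2 -0.3 -2.1]
[0.5039 0.1242 0.038 ] [ 0.3 -0.3 -1.3]
[0.5034 0.1242 0.0379] [-0.1 -0.4 -1.2]
```

```bash
python3 -m jog '[[-0.8,0.05,0,0,0,0],[-1.6,0.05,0,0,0,0],[-2.4,0.05,0,0,0,0],[-3.2,0.05,0,0,0,0],[-3.7,0.05,0,0,0,0]]';python3 rd.py; python3 -m jog '[[-0.5,0,0,0,0,0],[-1,0,0,0,0,0],[-1.5,0,0,0,0,0],[-2,0,0,0,0,0],[-2,0,0,0,0,0]]';python3 rd.py
```

```text
time_s: 25.35
ee_pos: [0.528, 0.1207, 0.0328]
orientation: [-0.212, -3.111, 0.005]
contact_force: [-33.2, 5.1, -3.5]
width: 0.317
[0.528  0.1207 0.0328] [-33.2   5.1  -3.5]
[0.5285 0.1205 0.0328] [-29.    4.7  -4.4]
[0.5285 0.1206 0.0329] [-29.4   4.3  -4.7]
time_s: 26.0
ee_pos: [0.5558, 0.1176, 0.036]
orientation: [-0.214, -3.127, 0.002]
contact_force: [0.7, -0.1, -4.8]
width: 0.321
[0.5558 0.1176 0.036 ] [ 0.7 -0.1 -4.8]
[0.5578 0.1173 0.0368] [ 0.3 -0.4 -4.4]
[0.5586 0.1171 0.0373] [ 0.3 -0.5 -6.9]
```

Run:
```python
from h import *
o,_=snap('wrist','w13.png');snap('scene','s13.png');snap('side','d13.png')
im=cv2.imread('pics/s13.png')[200:330,240:400];cv2.imwrite('pics/s13c.png',cv2.resize(im,None,fx=4.5,fy=4.5,interpolation=2))
im=cv2.imread('pics/d13.png')[190:310,220:380];cv2.imwrite('pics/d13c.png',cv2.resize(im,None,fx=4.5,fy=4.5,interpolation=2))
```

```text
(no output)
```

View pics/w13.png

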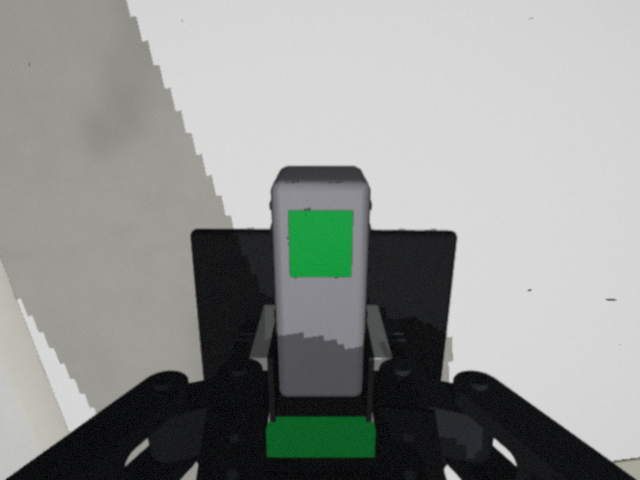

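View pics/d13c.png

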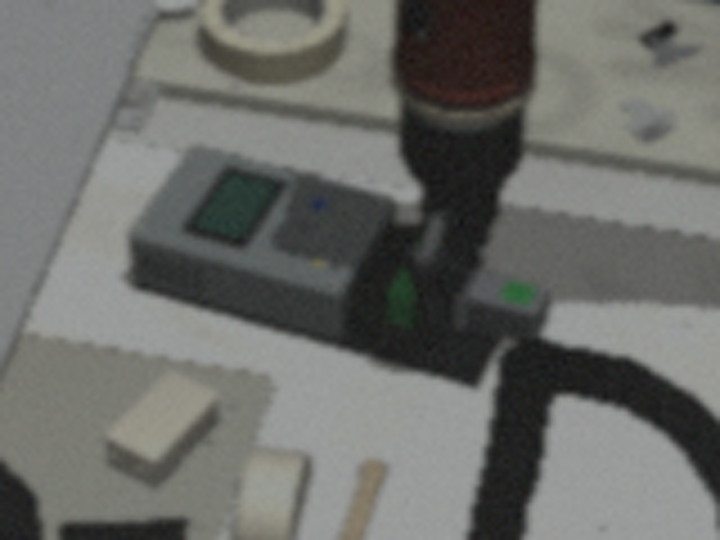

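View pics/s13c.png

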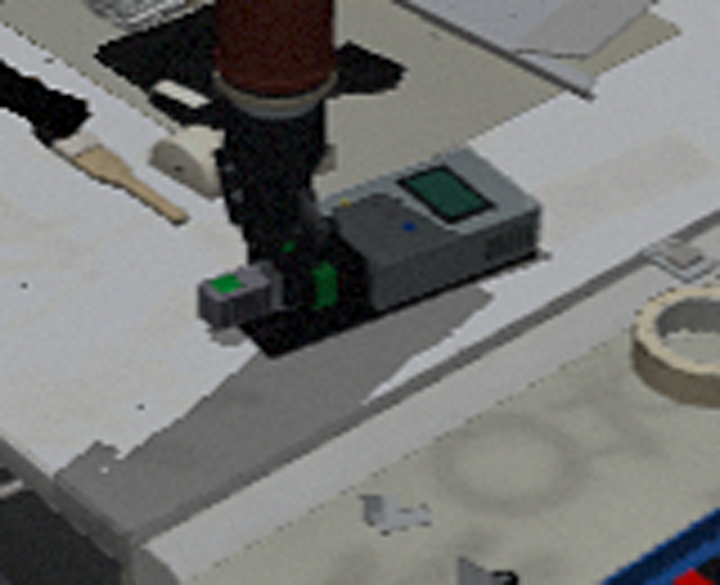

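```bash
cat > ov.py <<'E'
from h import *
import sys
yaw=np.radians(-8.1);d=np.array([np.cos(yaw),np.sin(yaw),0]);n=np.array([-d[1],d[0],0]);z=np.array([0,0,1.])
M=np.array([.619,.1084,0])
def box(x0,x1,w,z0,z1,org,pit=0,piv=0):
    out=[]
    for a in (x0,x1):
        for b in (-w/2,w/2):
            for c in (z0,z1):
                aa=a-piv; x=piv+aa*np.cos(pit)-c*np.sin(pit); zz=aa*np.sin(pit)+c*np.cos(pit)
                out.append(org+x*d+b*n+zz*z)
    return np.array(out)
E_=[(0,1),(2,3),(4,5),(6,7),(0,2),(1,3),(4,6),(5,7),(0,4),(1,5),(2,6),(3,7)]
def draw(im,nm,B,col,crop,f,o=None):
    uv=(proj(nm,B,o)-np.array(crop[:2])+.5)*f
    for i,j in E_: cv2.line(im,tuple(int(v) for v in uv[i]),tuple(int(v) for v in uv[j]),col,1)
def over(nm,file,crop,f,s,out,h=.006,pit=0):
    u0,v0,w,hh=crop
    im=cv2.resize(cv2.imread('pics/'+file)[v0:v0+hh,u0:u0+w],None,fx=f,fy=f,interpolation=2)
    draw(im,nm,box(0,.15,.1,0,.05,M),(255,255,0),crop,f)
    org=M-s*d+h*z
    draw(im,nm,box(0,.07,.056,0,.03,org,pit),(0,0,255),crop,f)
    draw(im,nm,box(-.07,0,.028,0,.03,org,pit),(0,200,255),crop,f)
    cv2.imwrite('pics/'+out,im)
E
python3 - <<'E'
from ov import *
over('side','d13.png',(220,190,160,120),4.5,.045,'o1.png')
over('scene','s13.png',(250,210,140,110),5,.045,'o2.png')
E
```

```text
(no output)
```

View pics/o1.png

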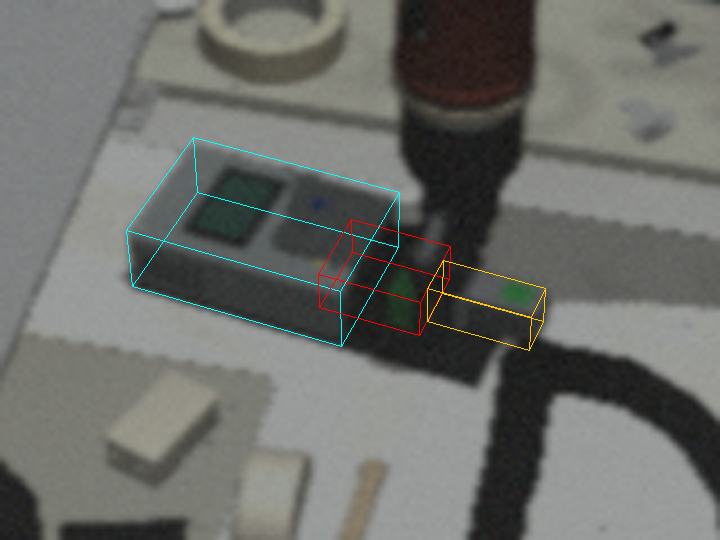

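View pics/o2.png

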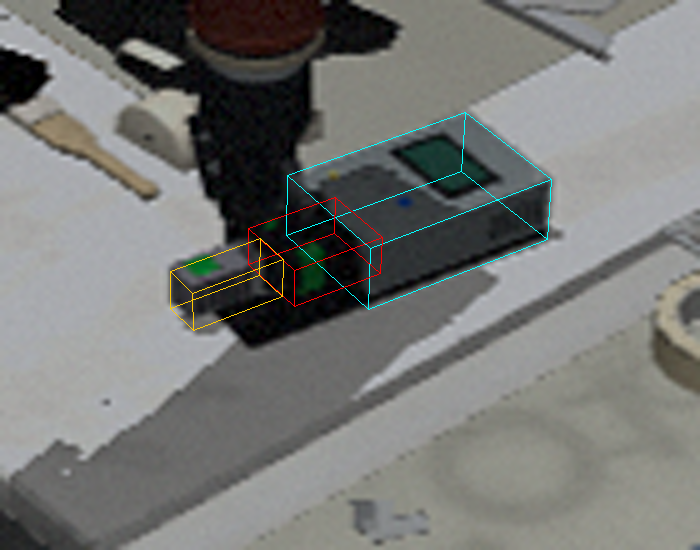

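The cartridge slipped about 30 mm back in the grip and pitched nose-down, with its nose about 25 mm inside the bay. I'll let go so it lies flat on the shelf, then look.

```bash
python3 -m jog '[[0,0,0,0,0,0],[0,0,0,0,0,0],[0,0,0,0,0,0],[0,0,0,0,0,0]]' 6; python3 -m jog '[[0,0,-4,0,0,0],[0,0,-8,0,0,0],[3,0,-10,0,0,0],[4,0,-10,0,0,0],[4,0,-10,0,0,0]]'; python3 -m jog '[[0,0,0,0,0,0],[0,0,0,0,0,0]]'
python3 - <<'E'
from ov import *
o,_=snap('wrist','w14.png');snap('scene','s14.png');snap('side','d14.png')
print(o['ee_pos'],o['orientation'])
over('side','d14.png',(220,190,160,120),4.5,.045,'o3.png')
over('scene','s14.png',(250,210,140,110),5,.045,'o4.png')
E
```

```text
time_s: 26.7
ee_pos: [0.5597, 0.1171, 0.0384]
orientation: [0.217, 3.133, 0.001]
contact_force: [0.3, 0.5, -0.6]
width: 0.704
time_s: 27.2
ee_pos: [0.5186, 0.1232, 0.1381]
orientation: [0.215, 3.134, 0.002]
contact_force: [0.1, -0.9, 0.0]
width: 0.706
time_s: 27.4
ee_pos: [0.5197, 0.1223, 0.1369]
orientation: [-0.218, -3.133, 0.002]
contact_force: [0.6, -0.5, 0.0]
width: 0.707
[0.51967144 0.12226508 0.13694545] [-2.17614948e-01 -3.13316795e+00  1.71237679e-03]
```

View pics/w14.png

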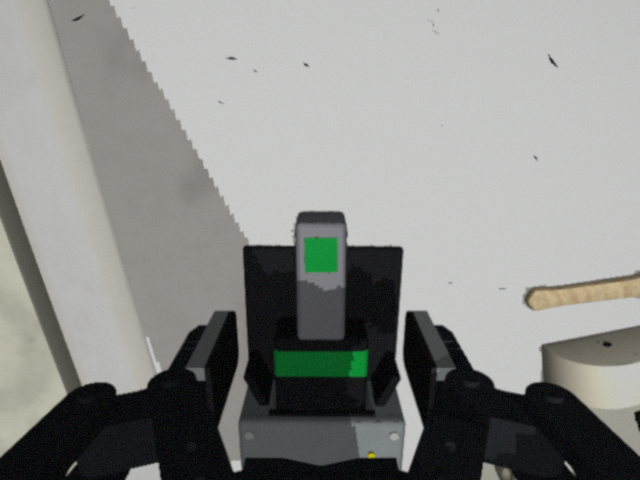

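View pics/o3.png

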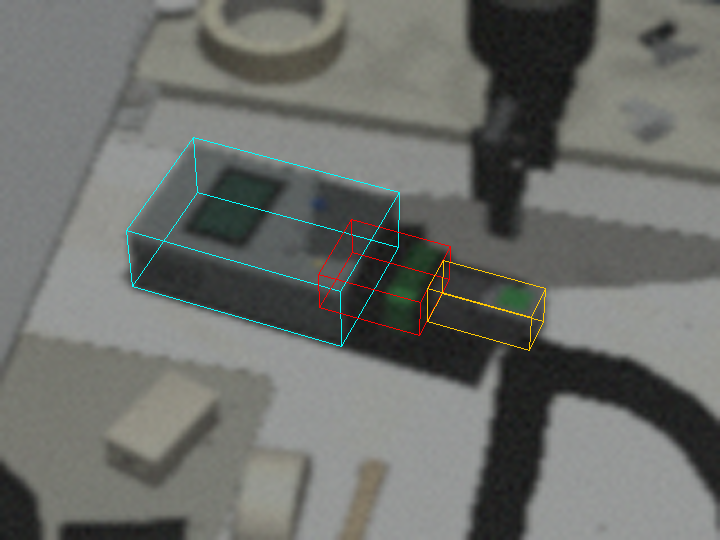

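View pics/o4.png

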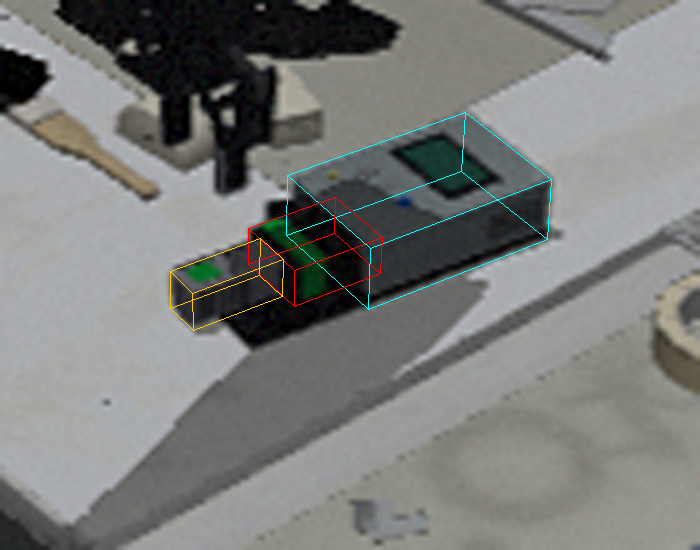

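Run:
```python
from ov import *
np.set_printoptions(precision=4,suppress=True)
o=get_obs();print(o['ee_pos'])
Rm=R.from_rotvec(o['orientation']).as_matrix()
for nm,uv,z in [('gL',(296,223),.036),('gR',(346,223),.036),('bL',(298,339),.036),('bR',(345,339),.036),('sL',(245,247),.006),('sR',(402,247),.006),('boxL',(242,420),.05),('boxR',(404,417),.05)]:
    p=onz('wrist',uv,z,o); q=p-M; print(nm,p[:2],'mon',q@d,q@n,'tool',(Rm.T@(p-o['ee_pos']))[:2])
```

```text
[0.5197 0.1222 0.1371]
gL [0.5006 0.1113] mon -0.11761498524753414 -0.013838200357599794 tool [ 0.0173 -0.0134]
gR [0.5043 0.1377] mon -0.11768615329617395 0.012816797714766574 tool [0.0173 0.0133]
bL [0.5701 0.1015] mon -0.04743768949497091 -0.013763110707946702 tool [-0.0529 -0.0135]
bR [0.5739 0.1286] mon -0.04753007003932737 0.01367930116287328 tool [-0.0529  0.014 ]
sL [0.5193 0.0748] mon -0.09393638476139002 -0.04734953474459774 tool [-0.0063 -0.0469]
sR [0.5327 0.1706] mon -0.09420773159128629 0.04944821328207156 tool [-0.0063  0.0499]
boxL [0.6111 0.0624] mon -0.0013253531266726683 -0.04668896009443096 tool [-0.0989 -0.0465]
boxR [0.622  0.1569] mon -0.0038451495321798583 0.04844987970827272 tool [-0.0966  0.0486]
```

```bash
python3 -m jog '[[4,0,0,0,0,0],[4,0,0,0,0,0],[4,0,3,0,0,0],[4,0,6,0,0,0],[4,0,8,0,0,0]]' 0 40; python3 -m jog '[[0,0,0,0,0,0],[0,0,0,0,0,0],[0,0,2,0,0,0],[0,0,2,0,0,0]]'; python3 rd.py; python3 -c "
from h import *
snap('wrist','w15.png')"
```

```text
time_s: 28.05
ee_pos: [0.4796, 0.1278, 0.0561]
orientation: [-0.217, -3.133, 0.001]
contact_force: [-0.2, 0.2, 0.2]
width: -0.002
time_s: 28.45
ee_pos: [0.4797, 0.128, 0.0377]
orientation: [-0.217, -3.133, 0.001]
contact_force: [-0.3, -0.2, -0.2]
width: -0.001
[0.4797 0.128  0.0377] [-0.3 -0.2 -0.2]
[0.48   0.128  0.0385] [0.7 0.3 0.5]
[0.4804 0.1281 0.0389] [-0.1 -0.9 -0.5]
```

View pics/w15.png

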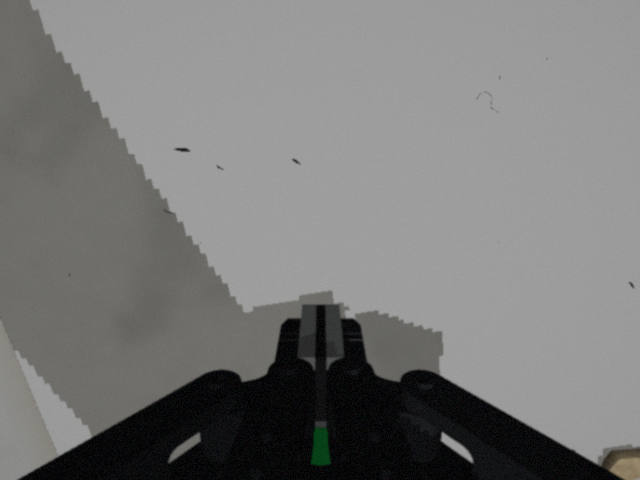

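```bash
python3 -m jog '[[-0.4,0,0.2,0,0,0],[-0.8,0,0.2,0,0,0],[-1.2,0,0.2,0,0,0],[-1.6,0,0.2,0,0,0]]';python3 -m jog '[[-0.4,0,0,0,0,0],[-0.8,0,0,0,0,0]]';python3 -m jog '[[-0.3,0,0,0,0,0],[-0.6,0,0,0,0,0]]'
```

```text
time_s: 29.05
ee_pos: [0.4962, 0.1258, 0.036]
orientation: [0.217, 3.134, -0.0]
contact_force: [-0.0, 0.3, 0.2]
width: 0.002
time_s: 29.25
ee_pos: [0.504, 0.1247, 0.0359]
orientation: [-0.217, -3.134, 0.0]
contact_force: [-0.6, -0.3, -0.1]
width: -0.0
time_s: 29.45
ee_pos: [0.5095, 0.1239, 0.0358]
orientation: [-0.217, -3.133, 0.0]
contact_force: [-3.2, 1.3, 1.5]
width: -0.003
```

Contact with the carriage comes exactly where expected (s≈30 mm), so I'll keep pushing towards the stop.

```bash
python3 -m jog '[[-0.5,0,0,0,0,0],[-1,0,0,0,0,0],[-1.5,0,0,0,0,0],[-2,0,0,0,0,0]]';python3 -m jog '[[-0.4,0,0,0,0,0],[-0.8,0,0,0,0,0],[-1.0,0,0,0,0,0]]'; python3 rd.py
```

```text
time_s: 29.85
ee_pos: [0.5287, 0.1212, 0.0355]
orientation: [-0.217, -3.132, 0.001]
contact_force: [-6.5, 1.4, 2.2]
width: 0.001
time_s: 30.15
ee_pos: [0.5389, 0.1197, 0.0355]
orientation: [-0.217, -3.132, 0.001]
contact_force: [-5.8, 0.1, 1.6]
width: -0.0
[0.5389 0.1197 0.0355] [-5.8  0.1  1.6]
[0.5392 0.1197 0.0356] [-3.4  0.4 -1.2]
[0.5391 0.1196 0.0355] [-4.1  0.4 -0.2]
```

```bash
python3 -m jog '[[-0.3,0,0,0,0,0],[-0.6,0,0,0,0,0]]';python3 -m jog '[[-0.2,0,0,0,0,0],[-0.4,0,0,0,0,0]]'; python3 -m jog '[[-0.15,0,0,0,0,0],[-0.15,0,0,0,0,0]]'
```

```text
time_s: 30.5
ee_pos: [0.5445, 0.119, 0.0356]
orientation: [-0.217, -3.133, 0.001]
contact_force: [-5.0, 0.1, -0.1]
width: 0.003
time_s: 30.7
ee_pos: [0.5485, 0.1184, 0.0355]
orientation: [-0.217, -3.133, 0.001]
contact_force: [-6.1, 0.9, -0.3]
width: -0.002
time_s: 30.9
ee_pos: [0.549, 0.1183, 0.0353]
orientation: [-0.217, -3.13, 0.001]
contact_force: [-8.5, 0.5, 2.0]
width: -0.001
```

```bash
python3 -m jog '[[-0.2,0,0,0,0,0],[-0.2,0,0,0,0,0]]';python3 -m jog '[[-0.1,0,0,0,0,0],[-0.1,0,0,0,0,0]]'
```

```text
time_s: 31.1
ee_pos: [0.5491, 0.1184, 0.0348]
orientation: [-0.215, -3.127, 0.001]
contact_force: [-15.6, 1.3, 4.7]
width: 0.001
time_s: 31.3
ee_pos: [0.5492, 0.1184, 0.0345]
orientation: [-0.215, -3.125, 0.001]
contact_force: [-18.9, 2.5, 5.9]
width: 0.004
```

At the stop with 19 N. I'll back off and look.

```bash
python3 -m jog '[[1,0,0,0,0,0],[2,0,0,0,0,0],[3,0,0,0,0,0],[4.5,0,0,0,0,0],[6,0,0,0,0,0]]'; python3 -m jog '[[0,0,-5,0,0,0],[0,0,-10,0,0,0],[0,0,-13,0,0,0],[0,0,-13,0,0,0],[0,0,-13,0,0,0]]' 6; python3 -m jog '[[0,0,0,0,0,0],[0,0,0,0,0,0]]'
python3 - <<'E'
from ov import *
o,_=snap('wrist','w16.png');snap('scene','s16.png');snap('side','d16.png');print(o['ee_pos'],o['orientation'])
over('side','d16.png',(220,190,160,120),4.5,0,'o5.png')
over('scene','s16.png',(250,210,140,110),5,0,'o6.png')
E
```

```text
time_s: 31.8
ee_pos: [0.4942, 0.1262, 0.0363]
orientation: [0.218, 3.132, 0.001]
contact_force: [-0.2, 0.9, -0.2]
width: 0.002
time_s: 32.3
ee_pos: [0.4947, 0.1264, 0.1667]
orientation: [0.217, 3.132, 0.003]
contact_force: [-0.1, 0.2, -0.0]
width: 0.7
time_s: 32.5
ee_pos: [0.4936, 0.1259, 0.1647]
orientation: [-0.217, -3.133, 0.002]
contact_force: [-0.3, -0.5, 0.4]
width: 0.706
[0.49355268 0.12586304 0.16468354] [-2.17310869e-01 -3.13250194e+00  1.81025782e-03]
```

View pics/w16.png

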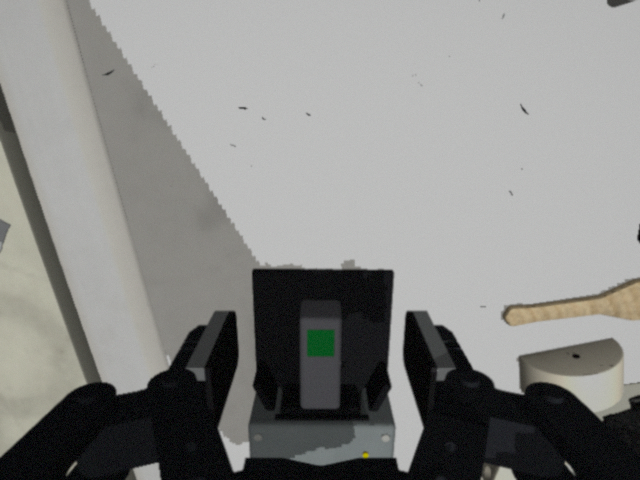

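View pics/o5.png

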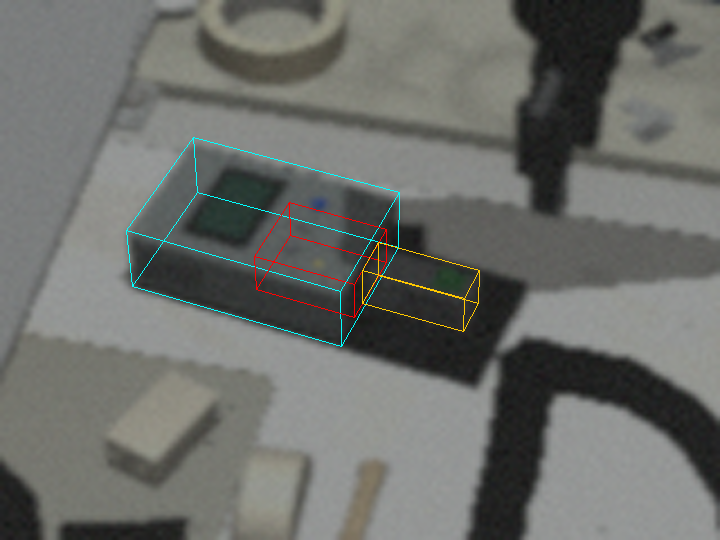

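Run:
```python
from ov import *
np.set_printoptions(precision=4,suppress=True)
snap('wrist','w17.png');o=get_obs();print(o['ee_pos'],o['contact_force'])
for nm,uv,z in [('gL',(301,308),.036),('gR',(341,308),.036),('bL',(301,406),.036),('bR',(340,406),.036),('sL',(253,270),.006),('sR',(392,270),.006)]:
    p=onz('wrist',uv,z,o); q=p-M; print(nm,'mon',(q@d).round(4),(q@n).round(4))
im=cv2.imread('pics/s16.png')[200:380,290:440];cv2.imwrite('pics/s16t.png',cv2.resize(im,None,fx=4,fy=3.3,interpolation=2)[:600])
```

```text
[0.494  0.126  0.1652] [ 0.4233 -0.0754  0.0032]
gL mon -0.0794 -0.0131
gR mon -0.0794 0.0126
bL mon -0.0036 -0.014
bR mon -0.0037 0.0132
sL mon -0.0935 -0.0477
sR mon -0.0938 0.0492
```

View pics/s16t.png

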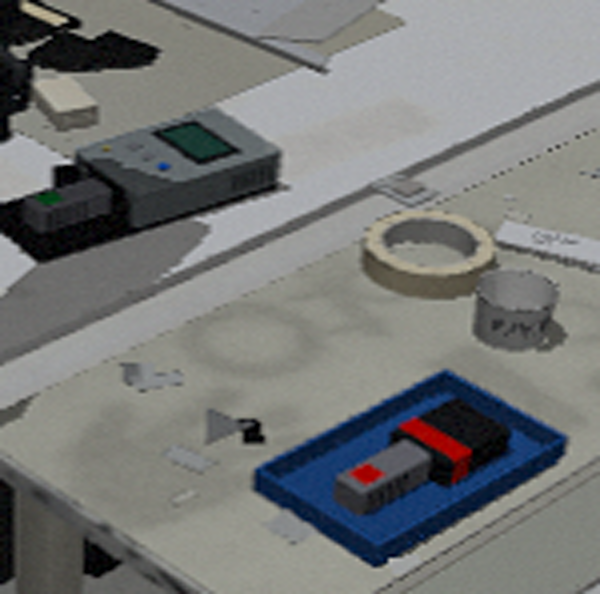

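```bash
python3 -c "
from station import *
close_job()
print(get_obs()['time_s'])"
```

```text
the job is handed in; nothing more can be done
the job is handed in; nothing more can be done
```

The job is handed in. The charged cartridge is home in the bay and the spent one is flat in the blue tray. The handover gave no verdict, so the success criteria are confirmed only by my own checks.

**What I did**
- **Spent cartridge:** I gripped it, pushed it to the stop at about 17 N so the catch released, let it spring out, and laid it in the tray.
- **Charged cartridge:** I picked it up and started it into the bay head first. I then pushed its end face with closed fingers to the stop at about 19 N and backed the arm clear.

**Last checks**
- **Charged cartridge:** The camera views put it within about 4 mm of fully home and within 1 mm of the middle. It stayed put after I backed off.
- **Spent cartridge:** It lies flat and roughly centred in the tray.
- **Arm and time:** The arm is clear of everything, with wrist force near zero, at about 33 s of the 67 s allowed.
- **Bystanders:** I saw no sign that the former, block, roll or cup had moved, but I did not measure them.

**What went wrong on the way**
- **Catch release:** After the first release I pushed the spent cartridge back in to test it, and that latched it again. I released it a second time and read 2 to 4 N of spring force about 28 mm out, for roughly half a second. The carriage position itself cannot be read directly.
- **First insertion:** The charged cartridge jammed at about 33 N with its nose roughly 22 mm in. It slid about 30 mm back in the grip and tipped nose-down. I let it drop flat on the shelf and pushed it in from its end instead.
- **Position readings:** The networks' position for the monitor was about 10 mm off from the wrist-camera measurement. I used the wrist camera.

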